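# Slide a watch case under the closing press and press its back shut

## Task

Close the watch back on the bench press by pushing and pressing only, lifting nothing: push the case slide by its upright tab, flat and without tipping it, under the low bridge until it is fully home against the back stop. Then press the lever paddle right down so that the ram presses the case back in flush, and let the lever come up again, leaving the slide and watch under the ram. Keep off the watch itself and leave the other things on the bench where they are.

Things in the scene. Friction and masses are not known exactly. Their poses are not given: they have to be found in the camera images.
- press: grey hand press, fixed on the bench, place and turn vary. Origin on the bench (z = 0) below the ram; +x is the way the slide goes in, +y left of it. Base plate 10 mm thick, x -160 to 60, y +-75 mm. Bridge x +-25, y +-53 mm, 72 mm high; clevis at y = 45 mm, 98 mm high; lever across the top, out to -y. Guide rails 63 mm apart, 20 mm above the bench, from x = -45, flare to 94 mm at x = -87
- ram_foot (a point): centre of the underside of the white round ram foot (32 mm across) in the bridge, 40 mm above the bench with the lever up, so 4 mm above the proud watch back; moves down with the lever
- back_stop (a point): middle of the face of the steel stop block behind the bridge, at x = +30 mm of the press, 18 mm above the bench; the slide's leading end meets it when home
- case_slide: loose, easy-running bare aluminium plate 8 mm thick, 60 wide, 0.2 to 0.4 kg, on the press's base plate; its rear may overhang that in front (pressing down there tips it). Origin on its underside (10 mm above the bench) below the round black nest, 52 mm across, that holds the watch; leading end x = +30, rear -105 mm. Home: origin at the press's x = 0, y = 0 within 1.5 mm, 55 to 85 mm past its start
- push_tab (a point): middle of the outer (rear, -x) face of the slide's upright tab, the place to push: tab 44 mm wide, 5 mm thick, from 10 to 34 mm above the bench; this point is 26 mm above the bench, at x = -105 mm in the slide's frame
- watch_case: steel watch case 39 mm across, with lugs, 11 mm high, lying face down and loose (1.5 mm play) in the slide's nest at any turn, 55 g with its back. Origin: centre of its underside, 20 mm above the bench, 10 mm above the slide's origin
- case_back (a joint): how far the round case back (31 mm across) on top of the watch case is pressed in, in m: 0 = standing 3 mm proud as at the start, 0.003 = flush, fully in. It takes about 12 N and stays where it is pressed to
- lever (a joint): lever swing in rad: 0 = up (a spring returns it), 0.167 = right down, level, on its depth stop. Hinge along the press's x at y = +45 mm, 88 mm above the bench. The ram sinks 45 mm per rad: meets the proud back at 0.09, has it flush at about 0.156. The paddle takes 2 to 3 N at the top, about 8 N while the back goes in
- lever_pad (a point): middle of the top face of the lever's black paddle (26 mm along the press's x by 44 mm along y), at y = -117 mm in the press's frame, 121 mm above the bench with the lever up, 94 mm with it right down; moves with the lever
- loupe: bystander: aluminium eye loupe, 28 mm across, 30 mm high, standing on the bench left of the press's base plate. Origin under its centre
- tweezers_a: bystander: steel tweezers 118 mm long, 9 mm high, lying right of the press's base plate. Origin under its middle, length along its y
- screwdriver: bystander: jeweller's screwdriver 84 mm long, 7 mm thick, lying right of the tweezers. Origin under its middle, length along its y
- wrist_watch: bystander: watch on a brown strap, 81 x 37 x 8 mm, lying on the bench to the right. Origin under its middle
- case_ring: bystander: steel ring part 28 mm across, 5 mm high, lying on the bench left of the press. Origin under its centre
- dropper_bottle: bystander: small white dropper bottle, 23 mm across, 56 mm high, standing at the back right. Origin under its centre

How it is judged (in metres and radians):
On the way, in this order (a step that is already met when the one before it is completed fails the run):
1. the slide is home against the back stop under the bridge, flat, with the watch in its nest and the back still proud (x of case_slide in the frame of press above -0.003 m and angle between case_slide's own z axis and vertical below 0.03 rad and horizontal distance between watch_case and case_slide below 0.004 m and value of joint lever below 0.04 rad and value of joint case_back below 0.0008 m), for 0.1 s.
2. the lever is pressed right down and the back is in (value of joint lever above 0.145 rad and value of joint case_back above 0.0023 m), for 0.1 s.
At the end, for the whole second after the job is handed in: the case back is pressed in (joint over 2.3 of 3 mm), the lever is up again (under 0.03 rad), the slide lies flat on the base plate within 5 mm of the back stop, in line within 0.08 rad, and the watch case sits level in its nest; all at rest (value of joint case_back above 0.0023 m and value of joint lever below 0.03 rad and x of case_slide in the frame of press above -0.005 m and horizontal distance between case_slide and press below 0.006 m and z of case_slide in the frame of press below 0.012 m and angle between case_slide's own z axis and vertical below 0.03 rad and angle between the x axis of case_slide and the x axis of press, either way round below 0.08 rad and horizontal distance between watch_case and case_slide below 0.004 m and z of watch_case in the frame of case_slide below 0.012 m and angle between watch_case's own z axis and vertical below 0.06 rad and linear speed of case_slide below 0.01 m/s); the robot touches nothing.
It fails at once if the case slide is lifted more than 5 mm (z of case_slide in the frame of press above 0.015 m).
It fails at once if the case slide is tipped more than 0.08 rad (angle between case_slide's own z axis and vertical above 0.08 rad).
It fails at once if the watch leaves its nest (z of watch_case in the frame of case_slide above 0.015 m or angle between watch_case's own z axis and vertical above 0.2 rad).
It fails at once if the fingers push the watch (contact force between the fingers and watch_case above 1 N).
It fails at once if a bystander is disturbed by more than 15 mm (distance of any of loupe, tweezers_a, screwdriver, wrist_watch, case_ring, dropper_bottle from where it was at the start of the episode above 0.015 m).
It also fails if it takes over 45 s, if anything falls off the work surface, if the arm or the gripper's body presses on something with over 40 N, if the wrist force passes 120 N, or if a joint passes its speed limit or range.

## Robot

A 6-joint arm with a two-finger parallel gripper is mounted at the origin on a cart in front of the work surface, level with it; the furniture and walls round the work are solid. World frame = base frame: x ahead of the robot, y to its left, z up, the work surface at z = 0. Lengths are in mm, angles in rad, forces in N, time in s.
With the tool pointing down it reaches from about 425 to 925 mm from the base axis. Payload 12.5 kg.
Tool frame: the origin (TCP) lies at the very end of the fingers, on their centre line; the grasp point (between the pads) lies 19 mm behind it; x points along the fingers, y is the direction in which the jaws open and shut, and the axes are right-handed (so a half turn about x gives the same grasp; the last joint's range is limited). The gripper opens to 85 mm and grips with 20 to 120 N. Pads are 22 mm wide; open, the fingers measure 114 mm over their backs; the gripper's body (76 mm by 85 mm) begins 54 mm behind the grasp point. The pads swing forward as they close: fully open they stand 13 mm farther back than shut.
Start: joints at [-1.449, 0.491, 1.559, -0, 1.092, -0.106], TCP at [141.169, -608.865, 231.327] pointing down, gripper open.
Joint ranges: [-3.1, 3.1], [-0.84, 2.19], [0.05, 2.79], [-1.13, 4.28], [0.06, 2.93], [-2.69, 2.69]. Speed limits (rad/s): [2.22, 2.22, 2.79, 3.14, 3.14, 3.14].

## Interface

Orientations are given as a unit quaternion [x, y, z, w].
In Python, from workcell import observe, grab_frame, job_done gives the robot as it stands.
- The arm moves only by the shell command python3 -m handwheel 'ROWS' [FORCE]. ROWS is JSON, a list of rows, each an object of numbers: "wx", "wy", "wz": the turn, a rotation vector about the world's x, y, z in rad; "x", "y", "z": the shift along the world's x, y, z in mm; "claw": the closure, from -1 (fully open) to 1 (shut). In form: [{"wx": .., "wy": .., "wz": .., "x": .., "y": .., "z": .., "claw": ..}, ...]. A call has 1 to 5 rows; each row is the pose to reach, as a shift and turn from the pose measured when the call began; what a row does not reach only later rows make up. A row lasts 1/8 s, in which the tool goes at most 62.5 mm and 10.7 degrees, less where a joint would pass 70% of its speed; a pose out of reach is approached as far as the arm can. A call with a gripper value outside its range is refused whole. The fingers move at their own pace and stop on an object; FORCE is the grip in N (left out, the last holds). Time passes only in rows, so rows that repeat a pose let the fingers close. It gives the time, the measured TCP pose, the force and the opening at its end, in the units of the state.
- observe(): the state, without advancing time (a new reading comes with each control period).
- grab_frame(name): name is "side" or "top"; returns a dict with "image" (420x560x3 uint8, blue, green, red), "range_z" (420x560 float32, mm along the optical axis (not along the pixel's ray), 0 where there is no reading), "fx", "fy", "cx", "cy" (pixels), "k1" (the pictures are not rectified: a ray, as slopes to the right and down, at radius r is drawn at 1 + k1 r^2 times it, then the intrinsics apply), "R" (3x3) and "t" (3): a world point X has camera coordinates R X + t. Camera axes: x right, y down, z forward; pixel columns grow to the right and rows downward; lengths in mm; the calibration is good to about 2 mm. A picture is of the moment at which its call begins.
- job_done(): hands the job in, once; it reports no verdict.
The state is a dict: "t": time; "qpos": joint angles; "joint_velocities": joint speeds; "joint_efforts": joint torques, N m; "tcp_pos": TCP position; "eef_rot": TCP orientation; "force": force on the tool from outside, world axes, zero at the start; "wrist_torque": the same for the moment, N m; "width": opening from 0.0 (shut) to 1.0 (fully open).
Only numpy, scipy, OpenCV 4.12 (cv2) and the standard library are available. Lean on these libraries where they do the work, as an engineer would, in place of code of your own. Each camera call takes 0.05 s, during which the arm holds its last target. There are 200 camera calls.

## Working session

There is one attempt and no reset: what is moved stays moved. The work goes in short steps, Python scripts to look and compute and a shell command to move; the robot and the scene stay as the last step left them, time stands still between calls to the robot, and variables do not carry over. Pictures are saved under pics/ and viewed, about 8 in all and at most 12, crops included, and the job is handed in when it is done.

```bash
mkdir -p pics; cat > h.py <<'E'
import numpy as np, cv2
from workcell import observe, grab_frame, job_done
def cloud(f):
    z=f["range_z"]; h,w=z.shape
    K=np.array([[f["fx"],0,f["cx"]],[0,f["fy"],f["cy"]],[0,0,1.]])
    u,v=np.meshgrid(np.arange(w),np.arange(h))
    p=cv2.undistortPoints(np.stack([u,v],-1).reshape(-1,1,2).astype(float),K,np.array([f["k1"],0,0,0,0.])).reshape(h,w,2)
    c=np.dstack([p[...,0]*z,p[...,1]*z,z])
    X=(c-np.array(f["t"]))@np.array(f["R"]); X[z==0]=np.nan
    return X
E
python3 - <<'E'
from h import *
for n in("top","side"):
    f=grab_frame(n); cv2.imwrite(f"pics/{n}0.png",f["image"]); np.save(f"{n}0.npy",cloud(f)); np.save(f"{n}img0.npy",f["image"])
    print(n,-np.array(f["R"]).T@f["t"],f["fx"])
print(observe())
E
```

```text
top [ 428.1419182    -5.13721643 1238.6559398 ] 519.5570505423693
side [667.21817655 847.82976586 639.64633931] 433.64604489451494
{'t': 0.1, 'qpos': array([-1.44863188e+00,  4.91512087e-01,  1.55941031e+00,  1.79289029e-05,
        1.09167249e+00, -1.05578518e-01]), 'joint_velocities': array([-0.00123792, -0.00081297, -0.0022616 ,  0.00103737,  0.00068527,
       -0.00098493]), 'joint_efforts': array([ 1.44639474e-03, -6.19446588e+01, -2.62026411e+01, -1.28165984e-04,
        2.89331096e-03, -2.18504749e-05]), 'tcp_pos': array([ 141.12666248, -608.65190908,  230.77070565]), 'eef_rot': array([ 0.70253024,  0.08069686, -0.70252487,  0.07998811]), 'force': array([0.48447803, 0.70094496, 0.1389249 ]), 'wrist_torque': array([ 0.040136  ,  0.07870107, -0.0556933 ]), 'width': 0.9992327861850245}
```

View pics/top0.png

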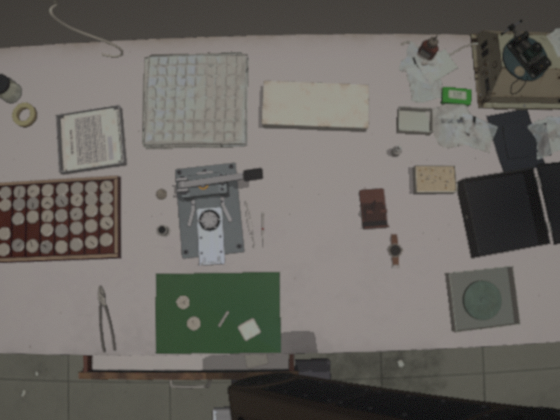

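View pics/side0.png

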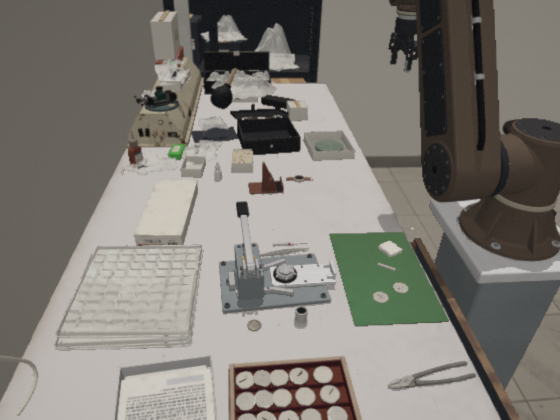

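The top view shows the press at about (208,205). The slide tab is near (210,263), the paddle is at (253,174), and the watch is at (209,219). Insertion runs up the image. Next I'll measure these from the depth data.

```bash
python3 - <<'E'
from h import *
im=np.load("topimg0.npy"); c=cv2.resize(im[155:275,150:275],None,fx=6,fy=5,interpolation=cv2.INTER_CUBIC)
c=cv2.resize(im[155:275,150:275],None,fx=5,fy=5,interpolation=cv2.INTER_CUBIC); cv2.imwrite("pics/crop.png",cv2.convertScaleAbs(c,alpha=1.6))
X=np.load("top0.npy")
for (u,v) in [(209,219),(253,174),(247,175),(210,255),(211,263),(205,250),(180,250),(235,250),(190,240),(225,180),(208,200)]:
    print(u,v,X[v,u].round(1))
S=np.load("side0.npy")
for (u,v) in [(242,209),(285,272),(332,277),(310,270),(230,300)]: print('s',u,v,S[v,u].round(1))
# base plate: top mask
Z=X[...,2]; sub=np.zeros(Z.shape,bool); sub[155:275,165:250]=1
m=(sub&(Z>5)&(Z<140)).astype(np.uint8); n,l,st,ce=cv2.connectedComponentsWithStats(m)
k=l[240,190]; P=X[l==k][:,:2].astype(np.float32); print(st[k])
print("bench z",np.nanmedian(Z[200:240,280:340]))
for lo,hi in((7,14),(15,23),(24,40),(60,80),(85,110),(110,135)):
    q=X[sub&(Z>lo)&(Z<hi)]; print(lo,hi,len(q),q.mean(0).round(1),q.min(0).round(1),q.max(0).round(1))
E
```

```text
209 219 [591.1 159.3  33.4]
253 174 [676.9  50.2 122.5]
247 175 [675.8  63.7 118.5]
210 255 [507.8 159.4  16.1]
211 263 [488.  154.7  34.1]
205 250 [519.9 171.5  14.5]
180 250 [ 5.22e+02  2.34e+02 -3.00e-01]
235 250 [519.  100.8   9.5]
190 240 [544.7 208.1   9.8]
225 180 [666.8 113.  112.8]
208 200 [640.5 165.    9.7]
s 242 209 [679.   60.6 121.5]
s 285 272 [592.3 170.8  34.6]
s 332 277 [492.7 175.   19.9]
s 310 270 [536.  149.6  19. ]
s 230 300 [706.5 221.2   9.6]
[ 174  163   76  104 5764]
bench z -0.995592551742677
7 14 2418 [605.8 159.   10. ] [462.2  66.6   7. ] [754.8 269.7  14. ]
15 23 1080 [559.9 159.8  18.3] [484.2  88.2  15. ] [726.6 266.7  23. ]
24 40 398 [587.2 163.2  31. ] [484.  114.3  24. ] [708.5 265.4  39.9]
60 80 610 [662.4 161.8  70.9] [637.4 114.9  60. ] [696.8 222.9  79.7]
85 110 444 [665.6 175.7  98.5] [642.2  66.7  85.7] [683.4 226.1 110. ]
110 135 189 [674.6  83.1 115.3] [663.4  58.9 110. ] [689.7 153.4 123. ]
```

View pics/crop.png

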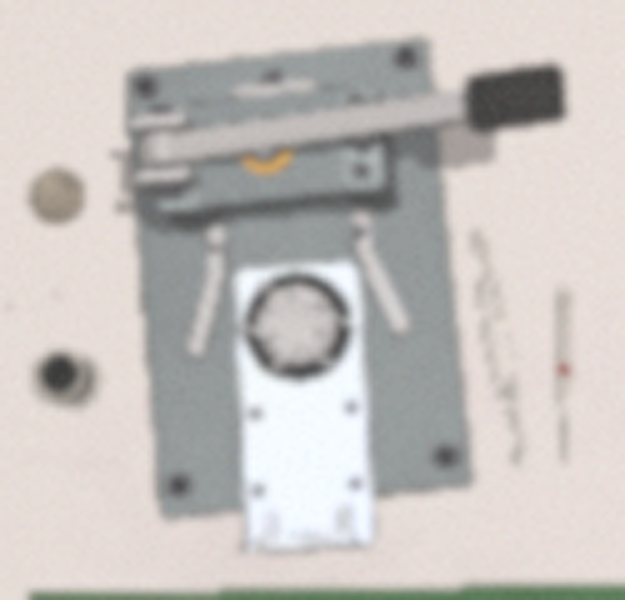

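The crop shows these outlines, in crop pixels:
- **Base plate corners:** (128,72), (427,38), (472,485) and (160,518).
- **Slide:** front corners at (235,263) and (358,258), nest centre at about (299,327), tab at y≈547.
- **Paddle:** centre at about (516,97).

Next I'll project these onto their known heights.

```bash
cat >> h.py <<'E'
def plane(f,px,z):
    K=np.array([[f["fx"],0,f["cx"]],[0,f["fy"],f["cy"]],[0,0,1.]])
    n=cv2.undistortPoints(np.array(px,float).reshape(-1,1,2),K,np.array([f["k1"],0,0,0,0.])).reshape(-1,2)
    R=np.array(f["R"]);C=-R.T@np.array(f["t"]); d=np.c_[n,np.ones(len(n))]@R
    return C+d*((z-C[2])/d[:,2])[:,None]
E
python3 - <<'E'
from h import *
f=grab_frame("top")
pc=lambda a:np.array(a,float)/5-0.4+[150,155]
B=plane(f,pc([(128,72),(427,38),(472,485),(160,518)]),10)[:,:2]
model=np.array([(60,75),(60,-75),(-160,-75),(-160,75)],float)
a=B-B.mean(0); m=model-model.mean(0)
U,_,Vt=np.linalg.svd(m.T@a); R=(U@np.diag([1,np.linalg.det(U@Vt)])@Vt).T
o=B.mean(0)-R@model.mean(0); yaw=np.arctan2(R[1,0],R[0,0])
print("press",o,yaw,"res",(B-(model@R.T+o)).round(1).tolist())
tp=lambda P:((P[:,:2]-o)@R).round(1).tolist()
sl=plane(f,pc([(235,263),(358,258),(375,545),(243,548)]),18); print("slide corners world",sl.round(1).tolist(),"in press",tp(sl))
n=plane(f,pc([(299,327)]),26);print("nest",n,tp(n))
p=plane(f,pc([(516,97)]),121);print("pad",p,tp(p), "exp",R@[0,-117]+o)
t=plane(f,pc([(243,548),(375,545)]),34);print("tab top rear",t,tp(t))
# tab depth pts
X=np.load("top0.npy"); s=X[250:270,195:228].reshape(-1,3); s=s[s[:,2]>26]; print(len(s),s.mean(0),tp(s.mean(0)[None]))
S=np.load("side0.npy").reshape(-1,3)
q=((S[:,:2]-o)@R)
for nm,mm in (("tab",(abs(q[:,1])<30)&(q[:,0]<-120)&(q[:,0]>-200)&(S[:,2]>24)&(S[:,2]<40)),("pad",(q[:,1]<-97)&(q[:,1]>-145)&(abs(q[:,0])<30)&(S[:,2]>112))):
    print(nm,mm.sum(),S[mm].mean(0).round(1),q[mm].min(0),q[mm].max(0),q[mm].mean(0))
E
```

```text
press [666.70364518 167.4839241 ] 0.0872580892476902 res [[-1.1, -1.7], [-0.7, 1.3], [0.9, 0.6], [0.9, -0.2]]
slide corners world [[622.2, 191.2, 18.0], [623.4, 132.2, 18.0], [486.9, 124.8, 18.0], [486.5, 187.1, 18.0]] in press [[-42.3, 27.5], [-46.2, -31.4], [-182.9, -26.8], [-177.8, 35.3]]
nest [[589.69493204 159.37557607  26.        ]] [[-77.4, -1.4]]
pad [[677.2486592   50.74608024 121.        ]] [[0.3, -117.2]] exp [676.89989113  50.92905904]
tab top rear [[485.71038589 184.5938795   34.        ]
 [486.10716609 123.10711227  34.        ]] [[-178.8, 32.8], [-183.8, -28.5]]
48 [489.03666272 157.26821996  31.82177035] [[-177.9, 5.3]]
tab 72 [492.1 159.1  30. ] [-180.08368192  -17.11415529] [-161.12069239   28.58533022] [-174.62429467    6.89908411]
pad 153 [679.2  52.5 120.9] [ -11.01831982 -138.55479876] [ 14.9771187  -97.21160113] [   2.43329143 -115.6754799 ]
```

```bash
python3 - <<'E'
from h import *
from scipy.spatial.transform import Rotation as T
r=T.from_quat(observe()["eef_rot"]); M=r.as_matrix(); print(M.round(3))
yaw=.087; x=[0,0,-1]
for s in(1,-1):
    y=s*np.array([-np.sin(yaw),np.cos(yaw),0]); g=np.c_[x,y,np.cross(x,y)]
    print(s,(T.from_matrix(g)*r.inv()).as_rotvec().round(3))
E
```

```text
[[-0.     0.226 -0.974]
 [ 0.001 -0.974 -0.226]
 [-1.    -0.001 -0.   ]]
1 [ 0.000e+00 -1.000e-03  3.001e+00]
-1 [-0.001 -0.    -0.141]
```

```bash
python3 -m handwheel '[{"x":50,"y":25,"wz":-0.05,"claw":1},{"x":100,"y":50,"wz":-0.1,"claw":1},{"x":155,"y":75,"wz":-0.141,"claw":1},{"x":205,"y":105,"wz":-0.141,"claw":1},{"x":250,"y":140,"wz":-0.141,"claw":1}]' 40
python3 -m handwheel '[{"x":30,"y":50},{"x":60,"y":105},{"x":85,"y":160},{"x":100,"y":215},{"x":105,"y":270}]'
python3 -m handwheel '[{"x":10,"y":55},{"x":10,"y":115},{"x":5,"y":175},{"x":-5,"y":235},{"x":-10,"y":270}]'; python3 - <<'E'
from h import *
from scipy.spatial.transform import Rotation as T
o=observe();print(o);print(T.from_quat(o["eef_rot"]).as_matrix().round(3))
E
```

```text
{'t': 0.15, 'qpos': array([-1.44863004e+00,  4.91380124e-01,  1.55930209e+00,  1.75830790e-05,
        1.09172464e+00, -1.05579047e-01]), 'joint_velocities': array([-0.00103327, -0.00590512, -0.00326817, -0.00127459, -0.0019318 ,
        0.00030434]), 'joint_efforts': array([ 1.68700371e-03, -6.18706441e+01, -2.61690903e+01, -7.51746484e-05,
        3.24874272e-03, -3.18584489e-05]), 'tcp_pos': array([ 141.13190469, -608.68588196,  230.88998216]), 'eef_rot': array([ 0.70253061,  0.08063127, -0.70252435,  0.08005548]), 'force': array([-0.24111935,  0.11431917,  0.20783466]), 'wrist_torque': array([0.03696031, 0.04874187, 0.05153799]), 'width': 1.003076372046489}
[[-0.     0.226 -0.974]
 [ 0.001 -0.974 -0.226]
 [-1.    -0.001 -0.   ]]validation failed for argument at $[0]...
validation failed for argument at $[0]...
validation failed for argument at $[0]...
```

```bash
python3 -m handwheel '[{"wx":0,"wy":0,"wz":-0.05,"x":50,"y":25,"z":0,"claw":1},{"wx":0,"wy":0,"wz":-0.1,"x":100,"y":50,"z":0,"claw":1},{"wx":0,"wy":0,"wz":-0.141,"x":155,"y":75,"z":0,"claw":1},{"wx":0,"wy":0,"wz":-0.141,"x":205,"y":105,"z":0,"claw":1},{"wx":0,"wy":0,"wz":-0.141,"x":250,"y":140,"z":0,"claw":1}]' 40
```

```text
t: 0.78
tcp_pos: [392.8, -467.6, 230.6]
eef_rot: [-0.706, -0.031, 0.706, -0.03]
force: [0.2, -0.8, -0.1]
width: 0.001
```

```bash
python3 -m handwheel '[{"wx":0,"wy":0,"wz":0,"x":30,"y":50,"z":0,"claw":1},{"wx":0,"wy":0,"wz":0,"x":60,"y":105,"z":0,"claw":1},{"wx":0,"wy":0,"wz":0,"x":85,"y":160,"z":0,"claw":1},{"wx":0,"wy":0,"wz":0,"x":100,"y":215,"z":0,"claw":1},{"wx":0,"wy":0,"wz":0,"x":107,"y":270,"z":0,"claw":1}]'
python3 -m handwheel '[{"wx":0,"wy":0,"wz":0,"x":5,"y":55,"z":0,"claw":1},{"wx":0,"wy":0,"wz":0,"x":5,"y":115,"z":0,"claw":1},{"wx":0,"wy":0,"wz":0,"x":0,"y":175,"z":0,"claw":1},{"wx":0,"wy":0,"wz":0,"x":-15,"y":235,"z":0,"claw":1},{"wx":0,"wy":0,"wz":0,"x":-30,"y":290,"z":0,"claw":1}]'
```

```text
t: 1.4
tcp_pos: [500.2, -195.6, 230.3]
eef_rot: [-0.706, -0.031, 0.706, -0.03]
force: [0.2, 0.1, 0.3]
width: -0.001
t: 2.02
tcp_pos: [469.4, 96.3, 230.3]
eef_rot: [-0.706, -0.031, 0.707, -0.03]
force: [1.1, 0.1, -0.6]
width: 0.003
```

```bash
python3 -m handwheel '[{"wx":0,"wy":0,"wz":0,"x":-16,"y":56,"z":-30,"claw":1},{"wx":0,"wy":0,"wz":0,"x":-16,"y":56,"z":-90,"claw":1},{"wx":0,"wy":0,"wz":0,"x":-16,"y":56,"z":-150,"claw":1},{"wx":0,"wy":0,"wz":0,"x":-16,"y":56,"z":-200,"claw":1},{"wx":0,"wy":0,"wz":0,"x":-16,"y":56,"z":-212,"claw":1}]'
python3 - <<'E'
from h import *
f=grab_frame("top"); cv2.imwrite("pics/c2.png",cv2.convertScaleAbs(cv2.resize(f["image"][155:285,150:275],None,fx=4,fy=4,interpolation=cv2.INTER_CUBIC),alpha=1.6))
f=grab_frame("side"); cv2.imwrite("pics/c2s.png",cv2.resize(f["image"][200:340,200:400],None,fx=4,fy=4,interpolation=cv2.INTER_CUBIC))
E
```

```text
t: 2.65
tcp_pos: [452.2, 152.0, 16.0]
eef_rot: [-0.705, -0.031, 0.708, -0.031]
force: [1.0, 0.1, 0.7]
width: -0.003
```

View pics/c2s.png

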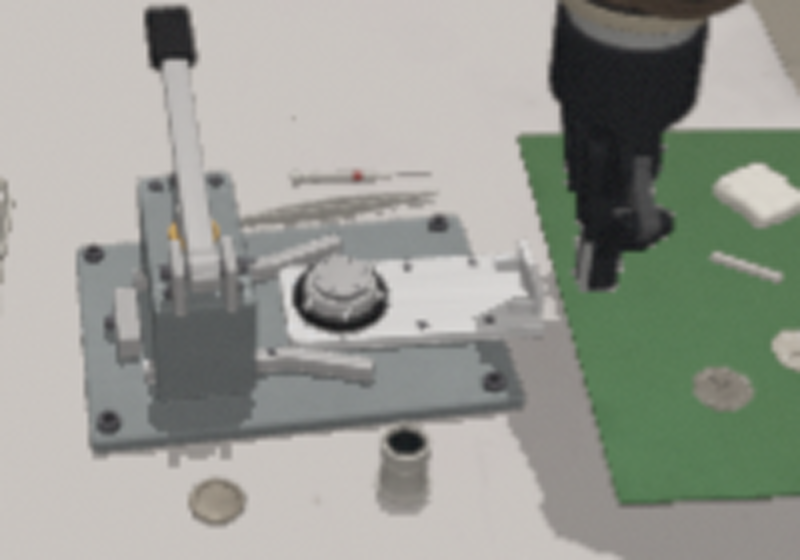

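The side crop shows the closed fingertips at (600,285), directly behind the tab at (540,285), at the right height and clear of everything. I'll start a slow push.

```bash
python3 -m handwheel '[{"wx":0,"wy":0,"wz":0,"x":5,"y":0,"z":1,"claw":1},{"wx":0,"wy":0,"wz":0,"x":10,"y":1,"z":1,"claw":1},{"wx":0,"wy":0,"wz":0,"x":15,"y":1,"z":1,"claw":1},{"wx":0,"wy":0,"wz":0,"x":20,"y":1,"z":1,"claw":1},{"wx":0,"wy":0,"wz":0,"x":25,"y":1,"z":1,"claw":1}]'
python3 -m handwheel '[{"wx":0,"wy":0,"wz":0,"x":4,"y":0,"z":0,"claw":1},{"wx":0,"wy":0,"wz":0,"x":8,"y":0,"z":0,"claw":1},{"wx":0,"wy":0,"wz":0,"x":12,"y":1,"z":0,"claw":1},{"wx":0,"wy":0,"wz":0,"x":16,"y":1,"z":0,"claw":1},{"wx":0,"wy":0,"wz":0,"x":20,"y":1,"z":0,"claw":1}]'
python3 - <<'E'
from h import *
f=grab_frame("top"); np.save("t3.npy",f["image"]);cv2.imwrite("pics/c3.png",cv2.convertScaleAbs(cv2.resize(f["image"][155:285,150:275],None,fx=4,fy=4,interpolation=cv2.INTER_CUBIC),alpha=1.6))
f=grab_frame("side"); cv2.imwrite("pics/c3s.png",cv2.resize(f["image"][200:340,200:400],None,fx=4,fy=4,interpolation=cv2.INTER_CUBIC))
E
```

```text
t: 3.38
tcp_pos: [478.5, 153.2, 19.1]
eef_rot: [-0.706, -0.031, 0.707, -0.031]
force: [-1.9, -0.9, 0.7]
width: -0.005
t: 4.0
tcp_pos: [498.7, 154.2, 19.0]
eef_rot: [-0.706, -0.031, 0.707, -0.031]
force: [-1.0, 0.7, -0.4]
width: 0.002
```

View pics/c3s.png

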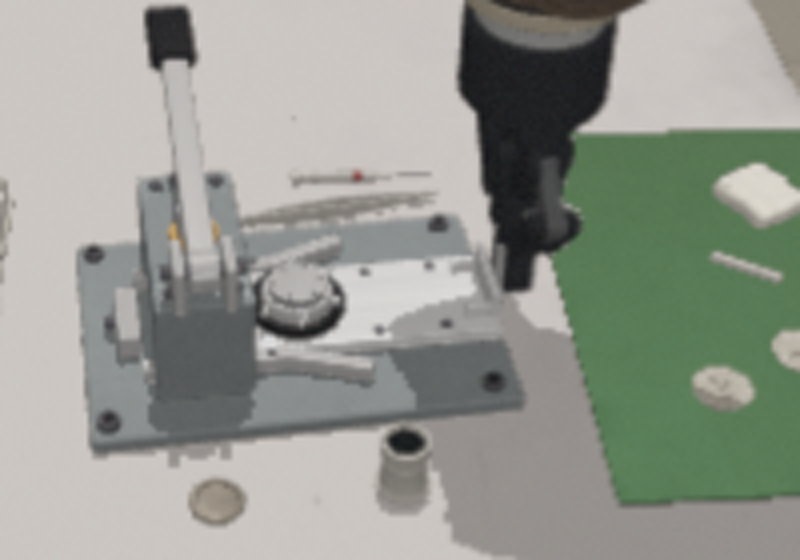

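The slide is moving flat and entering the rails, with the watch at (298,298) now close to the bridge. I'll keep pushing.

```bash
python3 -m handwheel '[{"wx":0,"wy":0,"wz":0,"x":4,"y":0,"z":0,"claw":1},{"wx":0,"wy":0,"wz":0,"x":8,"y":0,"z":0,"claw":1},{"wx":0,"wy":0,"wz":0,"x":12,"y":0.5,"z":0,"claw":1},{"wx":0,"wy":0,"wz":0,"x":16,"y":1,"z":0,"claw":1},{"wx":0,"wy":0,"wz":0,"x":20,"y":1.5,"z":0,"claw":1}]'
python3 -m handwheel '[{"wx":0,"wy":0,"wz":0,"x":4,"y":0.3,"z":0,"claw":1},{"wx":0,"wy":0,"wz":0,"x":8,"y":0.6,"z":0,"claw":1},{"wx":0,"wy":0,"wz":0,"x":12,"y":1,"z":0,"claw":1},{"wx":0,"wy":0,"wz":0,"x":16,"y":1.3,"z":0,"claw":1},{"wx":0,"wy":0,"wz":0,"x":20,"y":1.6,"z":0,"claw":1}]'
```

```text
t: 4.72
tcp_pos: [519.3, 155.7, 19.1]
eef_rot: [-0.706, -0.031, 0.707, -0.03]
force: [-0.7, -0.7, -0.2]
width: 0.002
t: 5.35
tcp_pos: [539.6, 157.4, 19.1]
eef_rot: [-0.706, -0.031, 0.707, -0.03]
force: [0.0, -0.0, 0.9]
width: 0.002
```

```bash
python3 -m handwheel '[{"wx":0,"wy":0,"wz":0,"x":2,"y":0.2,"z":0,"claw":1},{"wx":0,"wy":0,"wz":0,"x":4,"y":0.3,"z":0,"claw":1},{"wx":0,"wy":0,"wz":0,"x":6,"y":0.5,"z":0,"claw":1},{"wx":0,"wy":0,"wz":0,"x":7,"y":0.6,"z":0,"claw":1},{"wx":0,"wy":0,"wz":0,"x":8,"y":0.7,"z":0,"claw":1}]'
python3 -m handwheel '[{"wx":0,"wy":0,"wz":0,"x":1,"y":0,"z":0,"claw":1},{"wx":0,"wy":0,"wz":0,"x":2,"y":0,"z":0,"claw":1}]'
```

```text
t: 5.98
tcp_pos: [547.6, 158.0, 19.1]
eef_rot: [-0.706, -0.031, 0.707, -0.03]
force: [-1.0, -0.5, -0.2]
width: 0.001
t: 6.22
tcp_pos: [549.6, 158.0, 19.1]
eef_rot: [-0.706, -0.031, 0.707, -0.03]
force: [-1.0, -0.8, 0.8]
width: -0.002
```

```bash
python3 -m handwheel '[{"wx":0,"wy":0,"wz":0,"x":1,"y":0.1,"z":0,"claw":1},{"wx":0,"wy":0,"wz":0,"x":2,"y":0.2,"z":0,"claw":1}]'
python3 -m handwheel '[{"wx":0,"wy":0,"wz":0,"x":1,"y":0.1,"z":0,"claw":1},{"wx":0,"wy":0,"wz":0,"x":2,"y":0.2,"z":0,"claw":1}]'
python3 -m handwheel '[{"wx":0,"wy":0,"wz":0,"x":1,"y":0.1,"z":0,"claw":1},{"wx":0,"wy":0,"wz":0,"x":1.5,"y":0.1,"z":0,"claw":1}]'
```

```text
t: 6.48
tcp_pos: [551.7, 158.3, 19.1]
eef_rot: [-0.706, -0.031, 0.707, -0.03]
force: [-1.3, -0.5, 0.8]
width: -0.001
t: 6.72
tcp_pos: [552.6, 158.3, 18.9]
eef_rot: [-0.705, -0.031, 0.708, -0.031]
force: [-9.1, -1.5, 3.6]
width: -0.002
t: 6.98
tcp_pos: [552.5, 158.3, 18.7]
eef_rot: [-0.704, -0.031, 0.709, -0.031]
force: [-9.4, 0.1, 4.5]
width: 0.001
```

The push met a hard stop at TCP press x ≈ -114.5 mm, against about -116 expected for home. I'll hold briefly, back off and check.

```bash
python3 -m handwheel '[{"wx":0,"wy":0,"wz":0,"x":1,"y":0.1,"z":0.3,"claw":1},{"wx":0,"wy":0,"wz":0,"x":-2,"y":0,"z":0.3,"claw":1},{"wx":0,"wy":0,"wz":0,"x":-15,"y":-1,"z":1,"claw":1},{"wx":0,"wy":0,"wz":0,"x":-50,"y":-4,"z":1,"claw":1},{"wx":0,"wy":0,"wz":0,"x":-50,"y":-4,"z":50,"claw":1}]'
python3 -m handwheel '[{"wx":0,"wy":0,"wz":0,"x":0,"y":-50,"z":50,"claw":1},{"wx":0,"wy":0,"wz":0,"x":10,"y":-105,"z":80,"claw":1},{"wx":0,"wy":0,"wz":0,"x":50,"y":-140,"z":110,"claw":1},{"wx":0,"wy":0,"wz":0,"x":50,"y":-140,"z":110,"claw":1}]'
python3 - <<'E'
from h import *
f=grab_frame("top"); np.save("t4.npy",f["image"]); X=cloud(f); a=cv2.convertScaleAbs(cv2.resize(f["image"][155:275,150:275],None,fx=5,fy=5,interpolation=cv2.INTER_CUBIC),alpha=1.6)
cv2.imwrite("pics/c4.png",a)
for v in range(228,246): print(v,X[v,212].round(1))
E
```

```text
t: 7.6
tcp_pos: [498.5, 153.8, 66.9]
eef_rot: [-0.701, -0.031, 0.712, -0.031]
force: [1.1, 0.7, 0.0]
width: -0.0
t: 8.1
tcp_pos: [550.4, 11.5, 179.1]
eef_rot: [-0.703, -0.029, 0.71, -0.03]
force: [-1.1, -0.3, 0.1]
width: 0.0
228 [571.4 154.2  18.8]
229 [567.2 152.1  34.7]
230 [564.8 152.   35.4]
231 [563.  152.7  30. ]
232 [562.5 154.9  13. ]
233 [560.7 155.6   8.1]
234 [558.1 155.3  10. ]
235 [555.5 155.1  11.8]
236 [553.2 155.3  10.7]
237 [550.6 155.   12.7]
238 [548.7 155.6   8.4]
239 [546.4 155.7   7.1]
240 [543.8 155.5   9. ]
241 [541.7 155.8   6.5]
242 [538.7 155.   12.8]
243 [536.7 155.5   9. ]
244 [534.3 155.5   9.1]
245 [531.6 155.1  12.3]
```

View pics/c4.png

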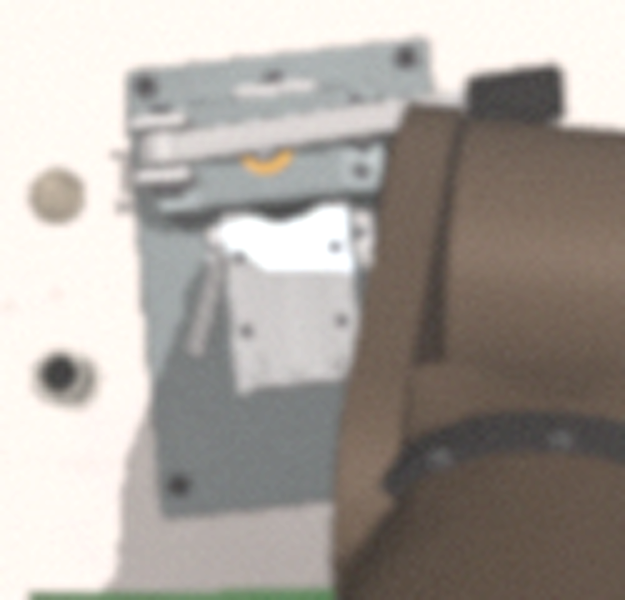

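Home is confirmed: the tab's rear face is at x≈562.5, which is press x ≈ -105 mm, and the slide is square between the rails at (290,380). The paddle is next.

```bash
python3 -m handwheel '[{"wx":0,"wy":0,"wz":0,"x":50,"y":20,"z":5,"claw":1},{"wx":0,"wy":0,"wz":0,"x":100,"y":35,"z":5,"claw":1},{"wx":0,"wy":0,"wz":0,"x":128,"y":39,"z":0,"claw":1},{"wx":0,"wy":0,"wz":0,"x":128,"y":39,"z":-25,"claw":1},{"wx":0,"wy":0,"wz":0,"x":128,"y":39,"z":-45,"claw":1}]'
python3 -m handwheel '[{"wx":0,"wy":0,"wz":0,"x":0,"y":0,"z":0,"claw":1}]'
python3 - <<'E'
from h import *
f=grab_frame("side"); cv2.imwrite("pics/c5s.png",cv2.resize(f["image"][170:310,190:340],None,fx=4,fy=4,interpolation=cv2.INTER_CUBIC))
E
```

```text
t: 8.78
tcp_pos: [675.6, 52.9, 130.4]
eef_rot: [-0.701, -0.03, 0.712, -0.031]
force: [0.2, 0.1, 0.2]
width: -0.002
t: 8.9
tcp_pos: [673.8, 54.0, 128.1]
eef_rot: [-0.699, -0.031, 0.714, -0.031]
force: [0.4, -0.4, 0.5]
width: -0.004
```

View pics/c5s.png

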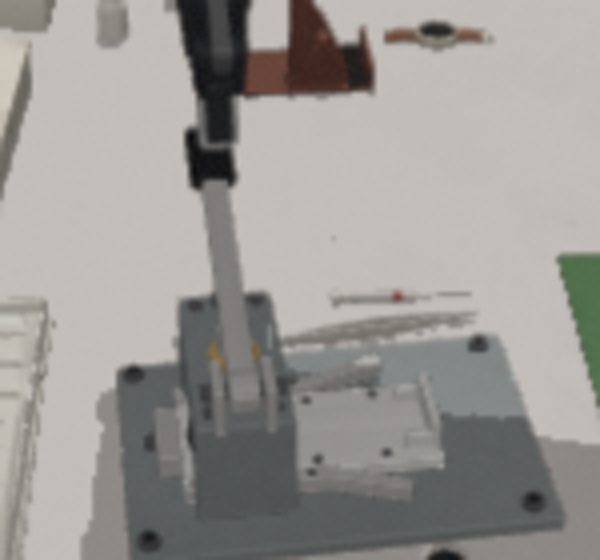

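The fingertips at (218,140) are just over the paddle at (212,158), and the slide is home and flat. I'll correct a few mm and the small tilt, then press down slowly.

```bash
python3 -m handwheel '[{"wx":0,"wy":-0.02,"wz":0,"x":4,"y":-2,"z":0,"claw":1},{"wx":0,"wy":-0.02,"wz":0,"x":4,"y":-2,"z":-4,"claw":1},{"wx":0,"wy":-0.02,"wz":0,"x":4,"y":-2,"z":-8,"claw":1},{"wx":0,"wy":-0.02,"wz":0,"x":4,"y":-2,"z":-11,"claw":1},{"wx":0,"wy":-0.02,"wz":0,"x":4,"y":-2,"z":-14,"claw":1}]'
python3 -m handwheel '[{"wx":0,"wy":0,"wz":0,"x":0,"y":0,"z":-3,"claw":1},{"wx":0,"wy":0,"wz":0,"x":0,"y":0,"z":-6,"claw":1},{"wx":0,"wy":0,"wz":0,"x":0,"y":0,"z":-9,"claw":1}]'
```

```text
t: 9.57
tcp_pos: [678.4, 51.8, 115.1]
eef_rot: [0.707, 0.031, -0.706, 0.032]
force: [-0.3, -1.7, 2.5]
width: -0.0
t: 9.95
tcp_pos: [678.6, 51.7, 106.1]
eef_rot: [0.707, 0.03, -0.706, 0.032]
force: [-0.9, -3.5, 6.7]
width: -0.003
```

```bash
python3 -m handwheel '[{"wx":0,"wy":0,"wz":0,"x":0,"y":0,"z":-3,"claw":1},{"wx":0,"wy":0,"wz":0,"x":0,"y":0,"z":-6,"claw":1},{"wx":0,"wy":0,"wz":0,"x":0,"y":0,"z":-9,"claw":1}]'
python3 -m handwheel '[{"wx":0,"wy":0,"wz":0,"x":0,"y":0,"z":-2,"claw":1},{"wx":0,"wy":0,"wz":0,"x":0,"y":0,"z":-4,"claw":1}]'
python3 -m handwheel '[{"wx":0,"wy":0,"wz":0,"x":0,"y":0,"z":-1,"claw":1},{"wx":0,"wy":0,"wz":0,"x":0,"y":0,"z":-2,"claw":1}]'
```

```text
t: 10.32
tcp_pos: [678.7, 51.1, 97.5]
eef_rot: [0.707, 0.03, -0.706, 0.032]
force: [-2.2, -6.0, 8.1]
width: -0.0
t: 10.58
tcp_pos: [678.7, 50.9, 94.1]
eef_rot: [0.707, 0.03, -0.705, 0.032]
force: [-4.8, -3.1, 14.8]
width: 0.002
t: 10.82
tcp_pos: [678.8, 50.8, 93.7]
eef_rot: [0.708, 0.03, -0.705, 0.032]
force: [-7.3, -2.8, 21.4]
width: 0.004
```

The lever is on its depth stop: TCP z is 93.7 mm and the force rises to 21 N. I'll hold briefly and then release.

```bash
python3 -m handwheel '[{"wx":0,"wy":0,"wz":0,"x":0,"y":0,"z":-0.5,"claw":1},{"wx":0,"wy":0,"wz":0,"x":0,"y":0,"z":-0.5,"claw":1},{"wx":0,"wy":0,"wz":0,"x":0,"y":0,"z":4,"claw":1},{"wx":0,"wy":0,"wz":0,"x":0,"y":0,"z":9,"claw":1},{"wx":0,"wy":0,"wz":0,"x":0,"y":0,"z":14,"claw":1}]'
python3 -m handwheel '[{"wx":0,"wy":0,"wz":0,"x":0,"y":0,"z":5,"claw":1},{"wx":0,"wy":0,"wz":0,"x":0,"y":0,"z":10,"claw":1},{"wx":0,"wy":0,"wz":0,"x":0,"y":0,"z":20,"claw":1},{"wx":0,"wy":0,"wz":0,"x":0,"y":0,"z":50,"claw":1},{"wx":0,"wy":0,"wz":0,"x":0,"y":0,"z":100,"claw":1}]'
python3 -m handwheel '[{"wx":0,"wy":0,"wz":0,"x":0,"y":-50,"z":20,"claw":1},{"wx":0,"wy":0,"wz":0,"x":0,"y":-105,"z":20,"claw":1},{"wx":0,"wy":0,"wz":0,"x":0,"y":-160,"z":20,"claw":1},{"wx":0,"wy":0,"wz":0,"x":0,"y":-200,"z":20,"claw":1},{"wx":0,"wy":0,"wz":0,"x":0,"y":-200,"z":20,"claw":1}]'
python3 - <<'E'
from h import *
from numpy import *
f=grab_frame("side"); S=cloud(f).reshape(-1,3); cv2.imwrite("pics/c6s.png",cv2.resize(f["image"][170:340,190:390],None,fx=4,fy=3.5,interpolation=cv2.INTER_CUBIC))
o=array([666.7,167.5]);R=array([[.9962,-.0871],[.0871,.9962]]); q=(S[:,:2]-o)@R
m=(q[:,1]<-97)&(q[:,1]>-145)&(abs(q[:,0])<25)&(S[:,2]>70)&(S[:,2]<140);print("pad",m.sum(),S[m].mean(0),percentile(S[m][:,2],[5,95]))
m=(abs(q[:,1])<30)&(q[:,0]<-90)&(q[:,0]>-150)&(S[:,2]>25)&(S[:,2]<40);print("tab",m.sum(),q[m].min(0),q[m].max(0))
m=(abs(q[:,1])<25)&(q[:,0]<-35)&(q[:,0]>-95)&(S[:,2]>14)&(S[:,2]<24);print("plate z",m.sum(),median(S[m][:,2]),linalg.lstsq(c_[q[m],ones(m.sum())],S[m][:,2],rcond=None)[0])
E
```

```text
t: 11.45
tcp_pos: [678.7, 51.4, 107.8]
eef_rot: [0.708, 0.03, -0.705, 0.032]
force: [-0.3, 2.5, 2.9]
width: -0.001
t: 12.08
tcp_pos: [678.0, 51.0, 207.4]
eef_rot: [-0.706, -0.03, 0.707, -0.032]
force: [0.5, 0.1, 0.6]
width: 0.001
t: 12.7
tcp_pos: [677.5, -152.2, 227.4]
eef_rot: [-0.706, -0.029, 0.707, -0.031]
force: [0.1, 1.7, -0.1]
width: 0.0
pad 158 [679.25234489  53.35892604 120.49419176] [115.2795301  124.28364401]
tab 61 [-103.37255937  -18.47224186] [-90.8149509   25.82407797]
plate z 438 17.96519208289677 [-1.50804729e-02  1.31344913e-03  1.71508428e+01]
```

View pics/c6s.png

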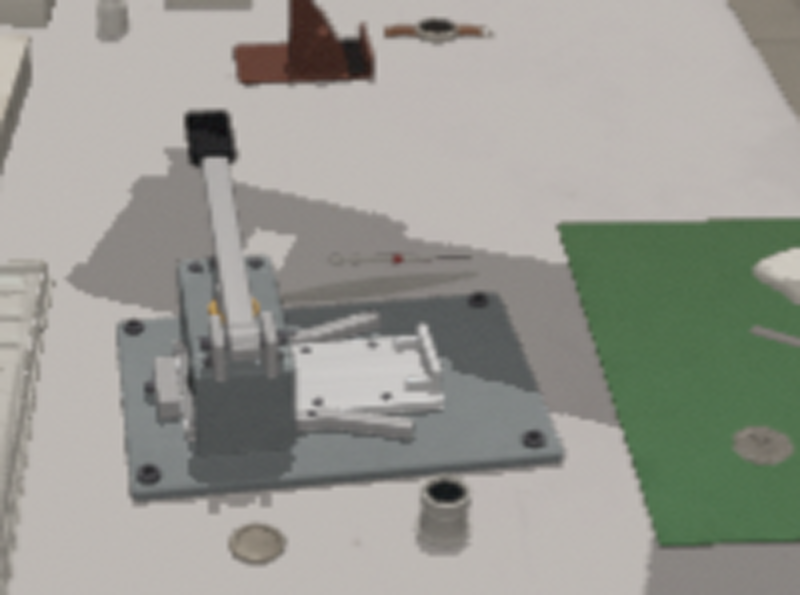

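The lever is back up (paddle at z≈120.5 mm), the slide is flat and home with its tab at (430,355), and the bystanders haven't moved. The robot is clear, so I'll hand in.

```bash
python3 -c "
from workcell import job_done; print(job_done())"
```

```text
the job is handed in; nothing more can be done
None
```

I pushed the slide home by its tab with closed fingers, pressed the lever right down, let it come back up and handed the job in. The robot's clock was at about 13 s, and `job_done` reports no verdict.

- **Slide:** it met the stop firmly at about 9 N. Its tab rear face then measured about 105 mm behind the press origin, which is the home position. After the press, the side camera gave about 103 mm, a 2 mm difference that is within calibration error.
- **Flatness:** the plate's top is at about 18 mm, as expected. The depth fit shows a slope of 0.015 rad, under the 0.03 limit and close to measurement noise.
- **Lever:** the paddle went down to 93.7 mm, where the force rose to 21 N on the depth stop (94 mm given for right down). It returned to about 120.5 mm (121 given for up).
- **Case back and watch:** both are hidden under the bridge, so I couldn't see them. That the back is flush is inferred from the full lever stroke and the force rising while it went in.
- **Bystanders:** the loupe, tweezers, screwdriver, ring and wrist watch look unmoved in the last picture. I didn't measure them, and I didn't check the dropper bottle separately, though the arm never went near the bench around it.
- **Slip along the way:** my first move commands were refused because each row needs every field. Nothing moved, and I resent them in full.

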